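# Refit a hob knob and hold it in at the lighting position

### The job

The washed knob drying on the red trivet belongs on the bare brass spindle of the gas hob: turn it so that its D-shaped hole matches the spindle and push it fully home with the tap still off. Then press it in and, keeping it pressed in, turn it anticlockwise until its white pointer is at the orange dot, as one does to light the burner, and finish there, still gripping the knob and holding it pressed in (do not let go). Leave the other things on the counter undisturbed.

Things in the scene. Friction and masses are not known exactly. Their poses are not given: they have to be found in the camera images.
- knob_center (a point): Loose black hob knob, upright on the trivet; point on its axis 19 mm above its foot, which is 5 mm above the counter. Round skirt 47 mm wide, 12 mm high; above it (10 to 38 mm up) a grip bar 22 mm wide, 44 mm long, with two parallel upright sides. x: along the bar to the end with the white pointer line; z up. About 60 g.
- knob_bore (a point): Roof of the D-shaped hole in the loose knob's underside, on its axis, 18 mm above its foot; axes as the knob's. The hole is 15.4 mm in diameter, its flat 2.5 mm from the axis on the side AWAY from the pointer (-x). With the knob home this point is on the spindle's tip.
- spindle_tip (a point): Top centre of the bare upright brass spindle, 28 mm above the hob's deck: D-shaped, 14 mm in diameter, flat 2.0 mm from the axis, top bevelled over 3 mm. x points away from the flat (tap off: the flat faces the hob's front); z up. The knob goes on with its x along this x (to about 0.1 rad). Home, its foot is 10 mm above the deck.
- light_mark (a point): Centre of the orange dot on the black 68 mm disc round the bare spindle: the position for lighting. From above it is 60 degrees (1.05 rad) anticlockwise round the spindle from the larger white dot (off, at the back), 28.5 mm from the axis. Small white dots further round mark lower flames.
- spindle_press (a joint): How far the spindle is pressed in (m): 0 at rest, 0.006 at its stop. A spring pushes it up again: it starts to yield at 3.2 N and takes 8 N to the stop. Pressed right in, the knob's foot is 4 mm above the deck.
- spindle_turn (a joint): How far the spindle is turned anticlockwise seen from above (rad): 0 off (end stop), 1.05 at the orange dot, 1.9 at the other end stop. It is stiff (0.04 N m) and stays where it is left; the knob has about 0.2 rad of play on it.
- tap: The black disc round the bare spindle, fixed on the hob. Origin on its axis on the deck, 60 mm above the counter; x points from the axis to the larger white dot (off), z up.
- hob: Compact two-burner gas hob, steel, fixed: 240 mm deep (x), 400 mm wide (y), deck 60 mm above the counter, pan supports up to 97 mm at the back. Origin under its centre; x points to its back. The two taps are side by side on the front strip, 80 mm in front of the centre, 55 mm left and right of it.
- other_tap: The hob's other tap, its knob already fitted (same black disc and knob; leave it alone). Fixed. Origin on the deck on its axis, 110 mm from the bare spindle's axis. It may be the left or the right one.
- tray_stand: Wooden tray on a pedestal at the front right of the counter, 0.2 by 0.4 m, its top 0.203 m above the counter, with a packet of buns on it up to 0.26 m; keep the arm above or clear of it. Fixed. Origin under its centre.
- trivet: Flat red silicone trivet, 180 x 180 x 5 mm, in front of the hob. Fixed. Origin under its centre.
- pepper_mill: Dark brown turned wooden pepper mill, 58 x 150 mm, upright. Bystander; loose. Origin under its centre.
- tuna_tin: Flat green and gold tin, 86 x 40 mm. Bystander; loose. Origin under its centre.
- apple_a: Red apple, 71 mm, left of the trivet. Bystander; loose. Origin under its centre.
Not all that is in view belongs to the job. What is shaped like the part that bears knob_center but blue, purple or turquoise is not meant.

How it is judged:
On the way:
1. the knob is home on the spindle and pressed in, with the tap still off (distance between knob_bore and spindle_tip below 0.003 m and angle between knob_center's own z axis and vertical below 0.1 rad and angle between the x axis of knob_center and the x axis of spindle_tip, either way round below 0.4 rad and value of joint spindle_press above 0.003 m and value of joint spindle_turn below 0.35 rad), for 0.15 s.
At the end, for the whole second after the job is handed in: Knob home on the spindle (hole's roof within 3 mm of the tip, upright to 0.1 rad, keyed to 0.4 rad), pointer 0.8 to 1.3 rad round from off (dot at 1.05), spindle turned with it (0.5 to 1.4 rad) and pressed in over 3.5 mm, fingers on the knob with over 2 N, all through the last second (distance between knob_bore and spindle_tip below 0.003 m and angle between knob_center's own z axis and vertical below 0.1 rad and angle between the x axis of knob_center and the x axis of spindle_tip, either way round below 0.4 rad and value of joint spindle_press above 0.0035 m and angle between the x axis of knob_center and the x axis of tap, either way round between 0.8 and 1.3 rad and value of joint spindle_turn between 0.5 and 1.4 rad and contact force between the fingers and knob above 2 N); the arm keeps its last pose, push and grip.
It fails at once if the tap is turned without being pressed in (value of joint spindle_turn above 0.35 rad and value of joint spindle_press below 0.0015 m).
It fails at once if another thing on the counter is moved by more than 30 mm or upset (distance of any of pepper_mill, tuna_tin, apple_a from where it was at the start of the episode above 0.03 m or angle between any of pepper_mill, tuna_tin, apple_a's own z axis and vertical above 0.5 rad).
It also fails if it takes over 51 s, if anything falls off the work surface, if the arm or the gripper's body presses on something with over 40 N, if the wrist force passes 120 N, or if a joint passes its speed limit or range.

### The arm

A 7-joint arm with a two-finger parallel gripper is mounted at the origin on a cart in front of the work surface, level with it; the furniture and walls round the work are solid. World frame = base frame: x ahead of the robot, y to its left, z up, the work surface at z = 0. Lengths are in m, angles in rad, forces in N, time in s.
With the tool pointing down it reaches from about 0.425 to 0.925 m from the base axis. Payload 6.8 kg.
Tool frame: the origin (TCP) lies midway between the tips of the shut fingers; the grasp point (between the pads) lies 19 mm behind it; z points along the fingers, y is the line along which they close (so a half turn about z gives the same grasp; the last joint's range is limited). The gripper opens to 85 mm and grips with 20 to 120 N. Pads are 22 mm wide; open, the fingers measure 114 mm over their backs; the gripper's body (76 mm by 85 mm) begins 54 mm behind the grasp point. The pads swing forward as they close: fully open they stand 13 mm farther back than shut.
Start: joints at [-1.307, 0.477, 0.022, 1.555, -0.011, 1.109, -0.083], TCP at [0.245, 0.629, 0.231] pointing down, gripper open.
Joint ranges: [-2.96, 2.96], [-0.34, 2.1], [-1.41, 1.46], [0.24, 2.44], [-1.37, 4.51], [0.17, 1.92], [-2.96, 2.96]. Speed limits (rad/s): [2.39, 2.39, 3.14, 3.14, 3.14, 3.14, 3.14].

### API

Orientations are given as a unit quaternion [w, x, y, z].
In Python, from station import bot, imaging gives the robot as it stands.
- The arm moves only by the tool move_arm, never from a script. Its argument "commands" is a list that holds one entry, the list of rows, each a list of 7 numbers: the shift along the tool's x, y, z in m, then the turn, a rotation vector about the tool's x, y, z in degrees, then the finger opening in m, from 0 to 0.0854. In form: [[[x, y, z, rx, ry, rz, grip], ...]]. A call has 1 to 20 rows; each row shifts and turns the commanded pose from where the row before left it, along the tool's axes as they then stand; what a row does not reach is not made up. A row lasts 1/8 s, in which the tool goes at most 62.5 mm and 10.7 degrees, less where a joint would pass 70% of its speed; a pose out of reach is approached as far as the arm can. A call is refused whole if a number of a shift passes 0.0625 or a number of a turn 10.7, either way. A call with a gripper value outside its range is refused whole. The fingers move at their own pace and stop on an object; "squeeze" is the grip in N (left out, the last holds). Time passes only in rows, so rows that do not move let the fingers close. It gives the time, the measured TCP pose, the force, the opening and the grip force at its end, in the units of the state.
- bot.get_obs(): the state, without advancing time (a new reading comes with each control period).
- imaging.read_camera(name): name is "scene" or "top"; returns the picture (384x512x3 uint8, red, green, blue); there is no depth.
- imaging.calibration(name): a dict with "intrinsics" (3x3 intrinsics, pixels), "extrinsics" (4x4, takes a point from camera to world coordinates). Camera axes: x right, y down, z forward; pixel columns grow to the right and rows downward; lengths in m; the calibration is good to about 2 mm. A picture is of the moment at which its call begins. calibration takes no time and is no camera call.
- bot.hand_in(): hands the job in; it is judged then, once.
The state is a dict: "t": time; "q": joint angles; "joint_vel": joint speeds; "joint_torque": joint torques, N m; "eef_pos": TCP position; "tool_rot": TCP orientation; "contact_force": force on the tool from outside, world axes, zero at the start; "torque": the same for the moment, N m; "gripper_width": opening from 0.0 (shut) to 1.0 (fully open); "grasp_force": force on a finger pad.
Only numpy, scipy, OpenCV 4.12 (cv2) and the standard library are available. Lean on these libraries where they do the work, as an engineer would, in place of code of your own. Each camera call takes 0.05 s, during which the arm holds its last target. There are 200 camera calls.

## Working session

There is one attempt and no reset: what is moved stays moved. The work goes in short steps, Python scripts to look and compute and a tool call to move; the robot and the scene stay as the last step left them, time stands still between calls to the robot, and variables do not carry over. Pictures are saved under pics/ and viewed, at most 10 in all, crops included, and the job is handed in when it is done.

Besides the shell and the picture viewer there is one more tool, called after "Call:" by a JSON object that holds its "op" and its "data", one argument or row to a line. move_arm: Moves the arm, as the interface text tells. Its arguments: {"type":"object","properties":{"commands":{"type":"array","items":{"type":"array","items":{"type":"array","items":{"type":"number"}}}},"squeeze":{"type":"number"}},"required":["commands"]}

```bash
mkdir -p pics; cat > h.py <<'E'
import numpy as np, cv2
from station import bot, imaging
def cam(n):
    c=imaging.calibration(n); return np.array(c["intrinsics"]),np.array(c["extrinsics"])
def back(n,u,v,z):
    K,T=cam(n); d=T[:3,:3]@np.linalg.inv(K)@np.array([u,v,1.]); o=T[:3,3]
    return o+d*(z-o[2])/d[2]
def proj(n,p):
    K,T=cam(n); q=K@(T[:3,:3].T@(np.array(p)-T[:3,3])); return q[:2]/q[2]
def snap(n,f=None):
    im=imaging.read_camera(n)
    if f: cv2.imwrite(f,im[:,:,::-1])
    return im
E
python3 - <<'E'
from h import *
a=snap("top","pics/top0.png");b=snap("scene","pics/scene0.png")
for n in("top","scene"):print(n,np.round(cam(n)[0],1).tolist(),np.round(cam(n)[1],3).tolist())
print(bot.get_obs())
E
```

```text
top [[406.3, 0.0, 257.9], [0.0, 406.3, 191.7], [0.0, 0.0, 1.0]] [[-0.028, -0.997, 0.077, 0.437], [-1.0, 0.027, -0.007, 0.176], [0.005, -0.077, -0.997, 1.154], [0.0, 0.0, 0.0, 1.0]]
scene [[392.4, 0.0, 258.7], [0.0, 392.4, 198.1], [0.0, 0.0, 1.0]] [[0.513, 0.665, -0.543, 1.073], [0.858, -0.406, 0.314, -0.156], [-0.012, -0.627, -0.779, 0.894], [0.0, 0.0, 0.0, 1.0]]
{'t': 0.1, 'q': array([-1.30707517,  0.47772738,  0.02235586,  1.55631113, -0.01147004,
        1.10929942, -0.08311848]), 'joint_vel': array([ 1.58705771e-03, -9.57762576e-04, -1.62391992e-03, -1.85638046e-03,
       -1.18923893e-03,  8.71791911e-04,  3.51143887e-06]), 'joint_torque': array([ 4.18531694e-03, -5.97760391e+01,  1.61370814e+00, -2.81953222e+01,
        1.28370340e-02,  5.16334185e-03, -1.54396645e-05]), 'eef_pos': array([0.24507427, 0.62838865, 0.23043404]), 'tool_rot': array([-7.50454688e-05,  1.84839665e-01,  9.82768358e-01, -8.04983704e-04]), 'contact_force': array([ 0.48370644,  0.15429781, -0.08154398]), 'torque': array([ 0.02831294,  0.00078999, -0.00478513]), 'grasp_force': 0.0, 'gripper_width': 1.0057941843494338}
```

View pics/top0.png

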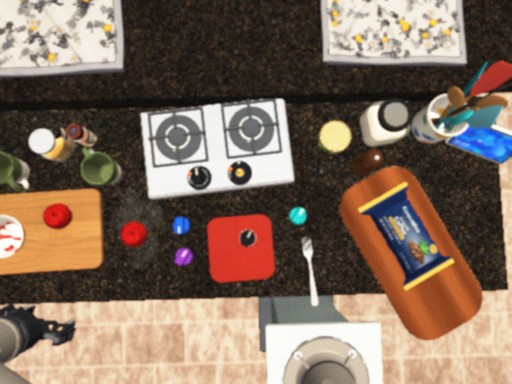

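View pics/scene0.png

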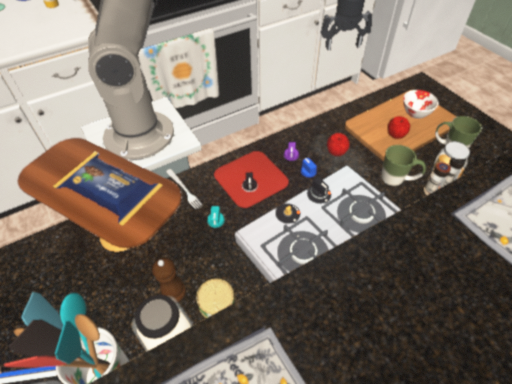

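The top image shows the black knob on the red trivet at about (248,238). The bare spindle is at (239,173) and the fitted tap at (199,178). The knob-shaped candidates are black (248,238), blue (181,225), purple (183,256) and turquoise (298,215). Only the black one on the trivet fits the description, so I'll confirm it in a crop.

```bash
python3 - <<'E'
from h import *
a=np.mean([snap("top") for _ in range(4)],0).astype(np.uint8);b=np.mean([snap("scene") for _ in range(4)],0).astype(np.uint8)
cv2.imwrite("pics/ta.png",a[:,:,::-1]);cv2.imwrite("pics/sb.png",b[:,:,::-1])
r=lambda im,x,y,w,h,s:cv2.resize(im[y:y+h,x:x+w],None,fx=s,fy=s,interpolation=cv2.INTER_CUBIC)
L=np.vstack([r(a,228,218,40,40,7.5)[:,:,::-1],r(a,219,153,40,40,7.5)[:,:,::-1]])
R=np.vstack([r(b,228,162,50,37.5.__int__()+0,8)[:,:,::-1],r(b,268,194,50,38,8)[:,:,::-1]])
cv2.imwrite("pics/c1.png",np.hstack([L,R[:600] if R.shape[0]>=600 else np.pad(R,((0,600-R.shape[0]),(0,0),(0,0)))]))
E
```

```text
(no output)
```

View pics/c1.png

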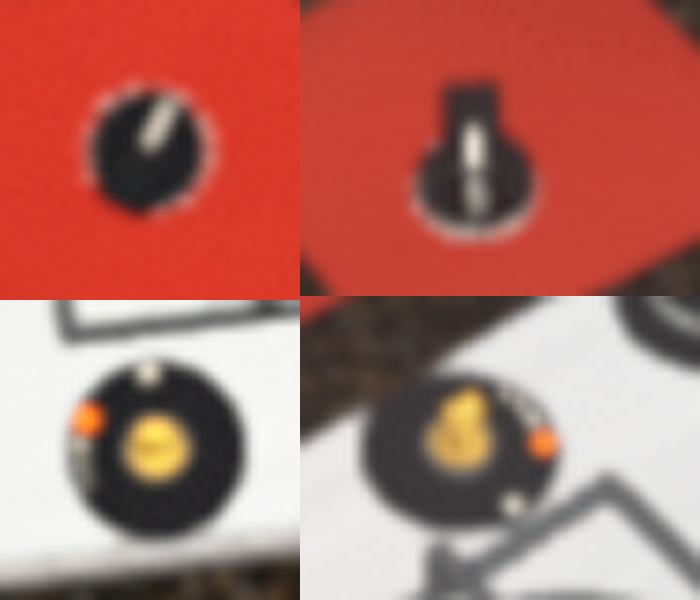

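The crop confirms it: a black knob with a white pointer line, on the trivet. Its centre is at about top (248,238), with the pointer going up and slightly right. The brass spindle is on the black disc at about (239.7,172.7), with the off dot at (238.7,162.7) and the orange dot at (230.7,168.7).

```bash
python3 - <<'E'
from h import *
a=cv2.imread("pics/ta.png").astype(float);b=cv2.imread("pics/sb.png").astype(float)
def cen(w,x0,y0):
    y,x=np.mgrid[:w.shape[0],:w.shape[1]];return np.array([(w*x).sum(),(w*y).sum()])/w.sum()+[x0,y0]
def win(im,x,y,r): x,y=int(x),int(y);return im[y-r:y+r+1,x-r:x+r+1],x-r,y-r
# knob skirt : non-red
w,x0,y0=win(a,248,238,12); m=1-np.clip((w[...,2]-w[...,1]-20)/140,0,1); m[m<.15]=0
k=cen(m,x0,y0);K=back("top",*k,.011);print("knob",k,K)
# pointer: bright within bar
w,x0,y0=win(a,248,238,12);yy,xx=np.mgrid[:25,:25]
g=w.min(2)*(np.hypot(xx-12,yy-12)<6.8);g=np.clip(g-70,0,None);p=cen(g,x0,y0)
kt=proj("top",[K[0],K[1],.043]);P=back("top",*p,.043);d=P-K;print("ptr",p,"axis top",kt,"yaw",np.degrees(np.arctan2(d[1],d[0])),np.hypot(*d[:2]))
ys,xs=np.nonzero(g);W=g[ys,xs];pts=np.array([back("top",x+x0,y+y0,.043)[:2] for x,y in zip(xs,ys)]);c=np.cov(pts.T,aweights=W);v=np.linalg.eigh(c)[1][:,1];print("ptr axis yaw",np.degrees(np.arctan2(v[1],v[0])))
# disc
hsv=a.max(2)
w,x0,y0=win(a,239.7,172.7,14);yy,xx=np.mgrid[:29,:29]
m=np.clip((190-w.min(2))/140,0,1)
m=((np.hypot(xx-14,yy-14)<13)*m); m[m<.2]=0
mm=(m>.5).astype(np.uint8);cs,_=cv2.findContours(mm,cv2.RETR_EXTERNAL,cv2.CHAIN_APPROX_NONE)
cc=max(cs,key=cv2.contourArea);e=cv2.minEnclosingCircle(cv2.convexHull(cc));print("disc circ",e[0][0]+x0,e[0][1]+y0,e[1])
D=back("top",e[0][0]+x0,e[0][1]+y0,.062);print("disc",D)
sat=(w[...,2]-w[...,0]); s=np.clip(sat-60,0,None)
gcen=s*(np.hypot(xx-14,yy-14)<6);bc=cen(gcen,x0,y0);B=back("top",*bc,.086);print("brass",bc,B)
o=s*(np.hypot(xx-14,yy-14)>7);oc=cen(o,x0,y0);O=back("top",*oc,.062)
wd,wx,wy=win(a,238.7,162.7,2);wc=cen(np.clip(wd.min(2)-90,0,None),wx,wy);Wd=back("top",*wc,.062)
for q in(O,Wd):
    for C in (D,B):
        t=q-C;print(np.degrees(np.arctan2(t[1],t[0])),np.hypot(*t[:2]))
# white hob
m=(a.min(2)>185).astype(np.uint8);m[:90]=0;m[205:]=0;m[:,:135]=0;m[:,300:]=0
r=cv2.minAreaRect(np.argwhere(m>0)[:,::-1].astype(np.float32));bx=cv2.boxPoints(r);print("hob box",[np.round(back("top",*q,.06)[:2],4).tolist() for q in bx])
# scene projections
print("scene proj knob foot",proj("scene",[K[0],K[1],.011]),proj("scene",[K[0],K[1],.043]),"spindle tip",proj("scene",[D[0],D[1],.088]),"disc",proj("scene",[D[0],D[1],.062]))
E
```

```text
knob [247.18568211 237.58352638] [0.39707292 0.20245848 0.011     ]
ptr [248.82746479 234.38943662] axis top [246.92863053 238.00168371] yaw -29.36564349021368 0.011037106551650086
ptr axis yaw 168.45911182919835
disc circ 239.43589782714844 172.79487133026123 11.72018051147461
disc [0.57356428 0.2177548  0.062     ]
brass [239.44566411 172.16767289] [0.57222457 0.21678118 0.086     ]
62.823375462284424 0.02738553374708301
61.34062796793543 0.028873230908753076
5.735812867925915 0.03253874998470311
7.143683174582589 0.03397931492604335
hob box [[0.7455, 0.4883], [0.7832, 0.0923], [0.5491, 0.0727], [0.5132, 0.4624]]
scene proj knob foot [248.95022261 184.42263124] [248.60993042 177.22997724] spindle tip [287.20031678 206.65568323] disc [286.75765909 212.66193457]
```

Call:
{"op": "move_arm", "data": {
  "commands": [
    [[0,0,0,0,0,6.7,0.0854],[-0.0278,-0.0254,0.008,0,0,0,0.0854],[-0.0278,-0.0254,0.008,0,0,0,0.0854],[-0.0278,-0.0254,0.008,0,0,0,0.0854],[-0.0278,-0.0254,0.008,0,0,0,0.0854],[-0.0278,-0.0254,0.008,0,0,0,0.0854],[-0.0278,-0.0254,0.008,0,0,0,0.0854],[-0.0278,-0.0254,0.008,0,0,0,0.0854],[-0.0278,-0.0254,0.008,0,0,0,0.0854],[-0.0278,-0.0254,0.008,0,0,0,0.0854],[-0.0278,-0.0254,0.008,0,0,0,0.0854],[-0.0278,-0.0254,0.008,0,0,0,0.0854],[-0.0278,-0.0254,0.008,0,0,0,0.0854],[0,0,0,0,0,0,0.0854],[0,0,0,0,0,0,0.0854]]
  ],
  "squeeze": 60
}}

```text
t: 2.38
eef_pos: [0.3968, 0.2039, 0.1356]
tool_rot: [0.0, 0.242, 0.97, 0.0]
contact_force: [-0.0, 0.2, -0.1]
gripper_width: 1.004
grasp_force: 0.0
```

```bash
cat >> h.py <<'E'
from scipy.spatial.transform import Rotation as R
def to(p,yaw):
    "turn (deg, tool rz) then shift (tool axes after the turn) to reach p, tool-x yaw"
    o=bot.get_obs();q=o["tool_rot"];M=R.from_quat([*q[1:],q[0]])
    m=M.as_matrix();cur=np.degrees(np.arctan2(m[1,0],m[0,0]));T=R.from_euler("z",yaw,degrees=True)*R.from_matrix(np.diag([1,-1,-1]))
    rel=M.inv()*T
    print("t",o["t"],"pos",np.round(o["eef_pos"],4),"yaw",round(cur,2),"rotvec deg",np.round(np.degrees(rel.as_rotvec()),2),"shift mm",np.round(1e3*T.inv().apply(np.array(p)-o["eef_pos"]),1),"F",np.round(o["contact_force"],1),"w",round(o["gripper_width"]*85.4,1),"grip",o["grasp_force"],"q",np.round(o["q"],2))
E
python3 - <<'E'
from h import *
to([.397,.2025,.018],152)
a=snap("top");b=snap("scene")
r=lambda im,x,y,w,h,s:cv2.resize(im[y:y+h,x:x+w],None,fx=s,fy=s,interpolation=cv2.INTER_CUBIC)[:,:,::-1]
cv2.imwrite("pics/c2.png",np.hstack([r(a,198,188,100,100,4),r(b,200,120,100,100,4)]))
E
```

```text
t 2.375 pos [0.3968 0.2039 0.1356] yaw 152.01 rotvec deg [0.06 0.   0.01] shift mm [ -0.9  -1.1 117.6] F [-0.   0.2 -0.1] w 85.8 grip 0.0 q [-0.77  0.23  0.18  2.19 -0.06  0.73  0.53]
```

View pics/c2.png

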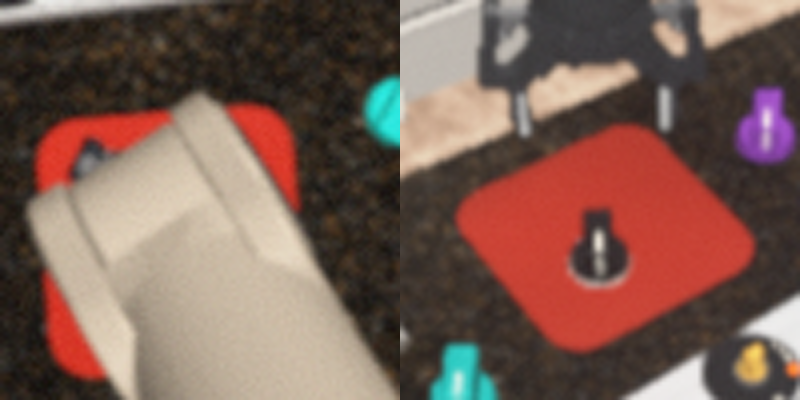

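The open fingers straddle the knob: the tips are at about scene (231,153) and (266,152), and the knob is at (250,183) on the line between them. I'll descend and grip.

Call:
{"op": "move_arm", "data": {
  "commands": [
    [[-0.0009,-0.0011,0.02,0,0,0,0.0854],[0,0,0.02,0,0,0,0.0854],[0,0,0.02,0,0,0,0.0854],[0,0,0.02,0,0,0,0.0854],[0,0,0.02,0,0,0,0.0854],[0,0,0.0175,0,0,0,0.0854],[0,0,0,0,0,0,0.0854],[0,0,0,0,0,0,0.0],[0,0,0,0,0,0,0.0],[0,0,0,0,0,0,0.0],[0,0,0,0,0,0,0.0],[0,0,0,0,0,0,0.0],[0,0,0,0,0,0,0.0],[0,0,0,0,0,0,0.0],[0,0,0,0,0,0,0.0],[0,0,0,0,0,0,0.0]]
  ]
}}

```text
t: 4.47
eef_pos: [0.3972, 0.202, 0.0184]
tool_rot: [0.0, 0.242, 0.97, 0.0]
contact_force: [-0.5, -0.1, 5.3]
gripper_width: 0.245
grasp_force: 58.7
```

```bash
python3 - <<'E'
from h import *
to([.397,.2025,.15],152)
E
```

```text
t 4.475 pos [0.3972 0.202  0.0184] yaw 151.99 rotvec deg [ 0.05  0.01 -0.01] shift mm [   0.4    0.3 -131.6] F [-0.5 -0.1  5.3] w 21.0 grip 58.662244939259836 q [-0.72  0.46  0.13  2.25 -0.14  0.43  0.6 ]
```

Call:
{"op": "move_arm", "data": {
  "commands": [
    [[0,0,-0.0243,0,0,0,0],[0,0,-0.0243,0,0,0,0],[0,0,-0.0243,0,0,0,0],[0,0,-0.0243,0,0,0,0],[0,0,-0.0243,0,0,0,0],[0,0,0,0,0,-8.32,0],[0,0,0,0,0,-8.32,0],[0,0,0,0,0,-8.32,0],[0,0,0,0,0,-8.32,0],[-0.022,0,0,0,0,0,0],[-0.022,0,0,0,0,0,0],[-0.022,0,0,0,0,0,0],[-0.022,0,0,0,0,0,0],[-0.022,0,0,0,0,0,0],[-0.022,0,0,0,0,0,0],[-0.022,0,0,0,0,0,0],[-0.022,-0.001,0,0,0,0,0],[0,0,0,0,0,0,0],[0,0,0,0,0,0,0]]
  ]
}}

```text
t: 6.85
eef_pos: [0.5712, 0.2168, 0.139]
tool_rot: [-0.001, -0.046, 0.999, -0.0]
contact_force: [-0.4, 0.0, -0.4]
gripper_width: 0.249
grasp_force: 58.9
```

```bash
python3 - <<'E'
from h import *
to([.573,.2173,.105],185.3)
a=snap("top");b=np.mean([snap("scene") for _ in range(4)],0).astype(np.uint8);cv2.imwrite("pics/sc.png",b[:,:,::-1])
r=lambda im,x,y,w,h,s:cv2.resize(im[y:y+h,x:x+w],None,fx=s,fy=s,interpolation=cv2.INTER_CUBIC)[:,:,::-1]
cv2.imwrite("pics/c3.png",np.hstack([r(a,200,140,80,100,4)[:400],r(b,255,168,60,50,8)]))
p=bot.get_obs()["eef_pos"]
for z in(-.0134,-.0014,.0246):print(z,proj("scene",p+[0,0,z]))
print(proj("scene",[.573,.2173,.088]),proj("scene",[.573,.2173,.062]))
E
```

```text
t 6.85 pos [0.5712 0.2168 0.139 ] yaw -174.72 rotvec deg [-0.02 -0.08 -0.02] shift mm [-1.8  0.4 34. ] F [-0.4  0.  -0.4] w 21.2 grip 58.89475380674412 q [-0.56  0.47  0.13  1.8  -0.07  0.87  1.26]
-0.0134 [287.24745776 197.04319522]
-0.0014 [287.46441292 194.01366444]
0.0246 [287.94900873 187.24683783]
[286.9332211  206.58075141] [286.4958512  212.58751947]
```

View pics/c3.png

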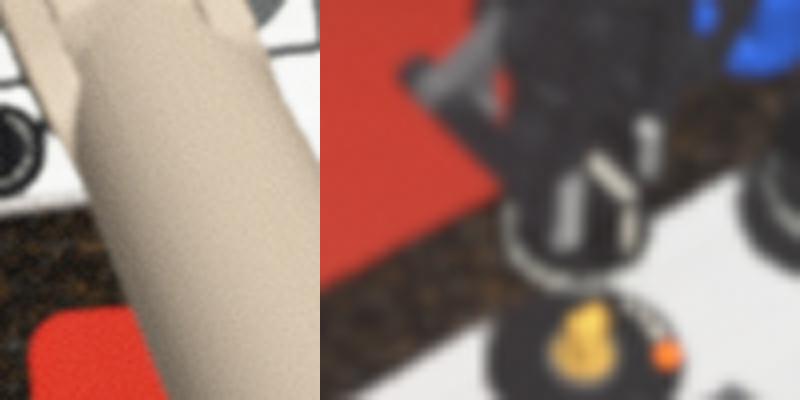

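```bash
cat > fit.py <<'E'
from h import *
from scipy.optimize import minimize
from scipy.ndimage import map_coordinates
def circ(n,c,z,r,az):
    return np.array([proj(n,[c[0]+r*np.cos(t),c[1]+r*np.sin(t),z]) for t in az])
def samp(g,uv): return map_coordinates(g,[uv[:,1],uv[:,0]],order=1)
def fit(n,g,c0,z,r,az,kind,span=.006,d=.003):
    best=[]
    for dx in np.arange(-span,span+1e-9,.0005):
        for dy in np.arange(-span,span+1e-9,.0005):
            c=(c0[0]+dx,c0[1]+dy)
            i,m,o=[samp(g,circ(n,c,z,q,az)) for q in(r-d,r,r+d)]
            s=(o-i).mean() if kind=="edge" else (2*m-i-o).mean()
            best.append((s,*c))
    best=np.array(best);b=best[best[:,0]>best[:,0].max()-.04*abs(best[:,0].max())]
    return best[:,0].max().round(1),b[:,1:].mean(0).round(4)
E
python3 - <<'E'
from fit import *
ga=cv2.imread("pics/ta.png").min(2).astype(float);gb=cv2.imread("pics/sb.png").min(2).astype(float);gc=cv2.imread("pics/sc.png").min(2).astype(float)
full=np.radians(np.arange(0,360,6));near=np.radians(np.arange(-98,52,5))
D=(.573,.2173)
for z in(.061,.063):
  print("disc",z,"top",fit("top",ga,D,z,.034,full,"edge"),"scene",fit("scene",gb,D,z,.034,full,"edge"))
r=cv2.imread("pics/ta.png").astype(float)
print("knob0 top",fit("top",ga,(.397,.2025),.0065,.0235,full,"ring"),"scene",fit("scene",gb,(.397,.2025),.0065,.0235,near,"ring"))
z=.139-.0134+.0015
print("held",fit("scene",gc,(.5712,.2168),z,.0235,near,"ring"))
E
```

```text
Traceback (most recent call last):
  File "fit.py", line 12, in fit
    i,m,o=[samp(g,circ(n,c,z,q,az)) for q in(r-d,r,r+d)]
                  ~~~~^^^^^^^^^^^^
  File "fit.py", line 5, in circ
    return np.array([proj(n,[c[0]+r*np.cos(t),c[1]+r*np.sin(t),z]) for t in az])
                     ~~~~^^^^^^^^^^^^^^^^^^^^^^^^^^^^^^^^^^^^^^^^^
  File "h.py", line 9, in proj
    K,T=cam(n); q=K@(T[:3,:3].T@(np.array(p)-T[:3,3])); return q[:2]/q[2]
        ~~~^^^
  File "h.py", line 4, in cam
    c=imaging.calibration(n); return np.array(c["intrinsics"]),np.array(c["extrinsics"])
ValueError: time passes only in moves, steps and waits
```

```bash
python3 - <<'E'
import re
s=open("h.py").read()
s=s.replace('def cam(n):','from functools import lru_cache\n@lru_cache\ndef cam(n):');open("h.py","w").write(s)
E
cat > f.py <<'E'
from fit import *
ga=cv2.imread("pics/ta.png").min(2).astype(float);gb=cv2.imread("pics/sb.png").min(2).astype(float);gc=cv2.imread("pics/sc.png").min(2).astype(float)
full=np.radians(np.arange(0,360,6));near=np.radians(np.arange(-98,52,5))
D=(.573,.2173)
for z in(.061,.063):
  print("disc",z,"top",fit("top",ga,D,z,.034,full,"edge"),"scene",fit("scene",gb,D,z,.034,full,"edge"))
print("knob0 top",fit("top",ga,(.397,.2025),.0065,.0235,full,"ring"),"scene",fit("scene",gb,(.397,.2025),.0065,.0235,near,"ring"))
z=.139-.0134+.0015
print("held",fit("scene",gc,(.5712,.2168),z,.0235,near,"ring"))
E
python3 f.py
```

```text
disc 0.061 top (np.float64(114.8), array([0.5744, 0.2182])) scene (np.float64(74.3), array([0.574 , 0.2197]))
disc 0.063 top (np.float64(113.6), array([0.5742, 0.2181])) scene (np.float64(73.4), array([0.5751, 0.2188]))
knob0 top (np.float64(20.8), array([0.3974, 0.2025])) scene (np.float64(28.1), array([0.3958, 0.2043]))
held (np.float64(40.8), array([0.57 , 0.219]))
```

Call:
{"op": "move_arm", "data": {
  "commands": [
    [[-0.0039,0.0004,0.008,0,0,0,0],[0,0,0.008,0,0,0,0],[0,0,0.008,0,0,0,0],[0,0,0.008,0,0,0,0],[0,0,0.004,0,0,0,0],[0,0,0.003,0,0,0,0],[0,0,0.002,0,0,0,0],[0,0,0,0,0,0,0],[0,0,0,0,0,0,0]]
  ]
}}

```text
t: 8.22
eef_pos: [0.5763, 0.2178, 0.0985]
tool_rot: [0.0, -0.046, 0.999, 0.0]
contact_force: [-0.7, 0.2, -0.3]
gripper_width: 0.247
grasp_force: 58.9
```

```bash
python3 - <<'E'
from h import *
to([.575,.2176,.0834],185.3)
E
```

```text
t 8.225 pos [0.5763 0.2178 0.0985] yaw -174.72 rotvec deg [ 0.01  0.02 -0.02] shift mm [ 1.3 -0.  15.1] F [-0.7  0.2 -0.3] w 21.1 grip 58.895646830205806 q [-0.55  0.53  0.12  1.82 -0.08  0.8   1.27]
```

No contact, and the foot is already 3 mm below the spindle tip, so it is entering. I'll continue gently.

Call:
{"op": "move_arm", "data": {
  "commands": [
    [[0.0005,0,0.002,0,0,0,0],[0,0,0.002,0,0,0,0],[0,0,0.002,0,0,0,0],[0,0,0,0,0,0,0],[0,0,0,0,0,0,0]]
  ]
}}

```text
t: 8.85
eef_pos: [0.5755, 0.2179, 0.0922]
tool_rot: [-0.0, -0.046, 0.999, 0.0]
contact_force: [0.9, 1.3, -2.0]
gripper_width: 0.247
grasp_force: 58.9
```

Call:
{"op": "move_arm", "data": {
  "commands": [
    [[0,0,0.002,0,0,0,0],[0,0,0.002,0,0,0,0],[0,0,0.002,0,0,0,0],[0,0,0.002,0,0,0,0],[0,0,0,0,0,0,0],[0,0,0,0,0,0,0]]
  ]
}}

```text
t: 9.6
eef_pos: [0.5755, 0.2179, 0.0841]
tool_rot: [-0.0, -0.046, 0.999, 0.0]
contact_force: [-0.5, 3.4, -2.0]
gripper_width: 0.247
grasp_force: 58.9
```

Call:
{"op": "move_arm", "data": {
  "commands": [
    [[0,0.0003,0.002,0,0,0,0],[0,0,0.002,0,0,0,0],[0,0,0.0015,0,0,0,0],[0,0,0,0,0,0,0],[0,0,0,0,0,0,0],[0,0,0,0,0,0,0]]
  ]
}}

```text
t: 10.35
eef_pos: [0.5757, 0.2179, 0.0791]
tool_rot: [0.0, -0.046, 0.999, 0.0]
contact_force: [-2.4, 2.3, 4.7]
gripper_width: 0.248
grasp_force: 59.6
```

```bash
python3 - <<'E'
from h import *
to([.575,.2176,.0774],185.3)
b=np.mean([snap("scene") for _ in range(3)],0).astype(np.uint8)
cv2.imwrite("pics/c4.png",cv2.resize(b[168:228,255:325],None,fx=8,fy=8,interpolation=cv2.INTER_CUBIC)[:,:,::-1])
E
```

```text
t 10.35 pos [0.5757 0.2179 0.0791] yaw -174.73 rotvec deg [ 0.01  0.01 -0.03] shift mm [ 0.8 -0.3  1.7] F [-2.4  2.3  4.7] w 21.2 grip 59.589469601924066 q [-0.55  0.56  0.11  1.83 -0.09  0.76  1.27]
```

View pics/c4.png

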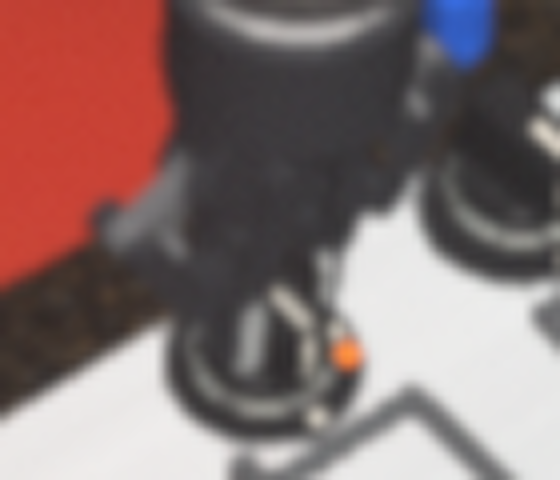

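The knob is on the spindle, with its skirt concentric in the disc at crop (260,380) and the pointer towards the off dot at (318,418). Next I'll press to the stop.

Call:
{"op": "move_arm", "data": {
  "commands": [
    [[0.0004,0,0.001,0,0,0,0],[0,0,0.001,0,0,0,0],[0,0,0.001,0,0,0,0],[0,0,0,0,0,0,0],[0,0,0,0,0,0,0],[0,0,0,0,0,0,0]]
  ]
}}

```text
t: 11.25
eef_pos: [0.5759, 0.218, 0.0772]
tool_rot: [0.001, -0.046, 0.999, 0.0]
contact_force: [-4.0, 1.0, 12.4]
gripper_width: 0.243
grasp_force: 60.9
```

Call:
{"op": "move_arm", "data": {
  "commands": [
    [[0.0007,0,0.001,0,0,0,0],[0,0,0,0,0,0,0],[0,0,0,0,0,-5,0],[0,0,0,0,0,-5,0],[0,0,0,0,0,-5,0],[0,0,0,0,0,-5,0],[0,0,0,0,0,-5,0],[0,0,0,0,0,-5,0],[0,0,0,0,0,0,0]]
  ]
}}

```text
t: 12.38
eef_pos: [0.5759, 0.219, 0.0771]
tool_rot: [0.002, -0.303, 0.953, 0.001]
contact_force: [-3.2, 1.9, 16.8]
gripper_width: 0.248
grasp_force: 61.2
```

Call:
{"op": "move_arm", "data": {
  "commands": [
    [[0,0,0,0,0,-5,0],[0,0,0,0,0,-5,0],[0,0,0,0,0,-5,0],[0,0,0,0,0,-5,0],[0,0,0,0,0,-5,0],[0,0,0,0,0,-5,0],[0,0,0,0,0,-2,0],[0,0,0,0,0,0,0],[0,0,0,0,0,0,0],[0,0,0,0,0,0,0]]
  ]
}}

```text
t: 13.62
eef_pos: [0.5754, 0.2199, 0.0771]
tool_rot: [0.002, -0.554, 0.832, 0.0]
contact_force: [-4.9, 3.2, 16.2]
gripper_width: 0.248
grasp_force: 61.3
```

```bash
python3 - <<'E'
from h import *
to([.5759,.219,.0774],185.3+60)
b=np.mean([snap("scene") for _ in range(3)],0).astype(np.uint8)
cv2.imwrite("pics/c5.png",cv2.resize(b[168:228,255:325],None,fx=8,fy=8,interpolation=cv2.INTER_CUBIC)[:,:,::-1])
E
```

```text
t 13.625 pos [0.5754 0.2199 0.0771] yaw -112.69 rotvec deg [-0.08  0.21  2.01] shift mm [ 0.6 -0.8 -0.3] F [-4.9  3.2 16.2] w 21.2 grip 61.284252141158504 q [-0.34  0.56 -0.16  1.82  0.12  0.77  2.17]
```

View pics/c5.png

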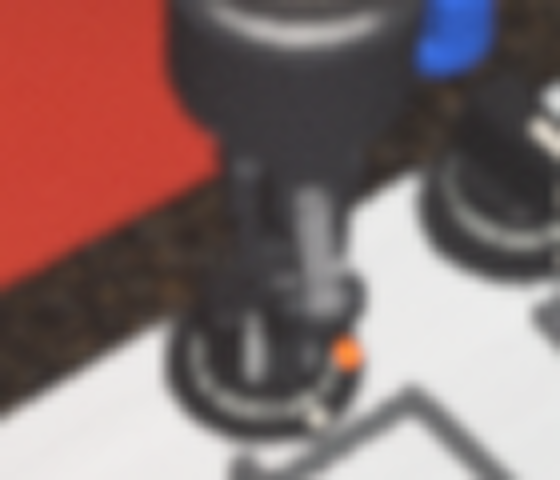

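The knob's skirt is still concentric with the disc. The grip has turned 62° towards the orange dot at crop (347,353) and is pressed to the stop at 16 N. The right finger hides the pointer, so I'm going by the measured wrist yaw. Handing in.

```bash
python3 -c "
from station import bot
print(bot.hand_in())"
```

```text
the job is handed in; nothing more can be done
None
```

I handed the job in with the knob home on the spindle, gripped at about 61 N and pressed to its stop, and turned 62° anticlockwise to the orange dot; the finger hid the pointer, so that angle is from the measured wrist turn, and no verdict came back.

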